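Open the desk-top writing bureau: supports out, flap down

TASK

Open the small wooden bureau on the desk for writing: first pull both slide-out flap supports, the narrow bars at the two outer ends of its base, all the way out by their knobs, then fold the flap down so that it rests level on them. Leave the wide pen drawer between the supports shut.

Things in the scene. Friction and masses are not known exactly. Their poses are not given: they have to be found in the camera images.
- bureau: Wooden desk-top bureau, fixed, 280 wide (y), 155 deep (x), 185 high. Origin: foot of the front face, middle, on the desk; x points front to back, y left, z up. All positions below: this frame, mm. Behind the flap it is open from above down to z 117 (partition tops); back panel's inner face x 145, sides' inner faces y ±128.
- support_left (a joint): Left support: bar 16 wide, 34 high, top z 62, at y +119, front end at x 0 when in. Value: m pulled out along -x, 0 to 0.08 (stop); may start a little out. About 1.5 N friction, stays where left. Steel knob on its end: neck 10 dia., 33 long, then head 20 dia., 18 long, axis along x, head centre at (-42 - travel, 119, 40): x -122 when fully out.
- support_right (a joint): Right support, the same at y -119: knob head centre at (-42 - travel, -119, 40); value 0 to 0.08 m out along -x.
- flap (a joint): Drop-front flap 280 wide, 140 tall, 10 thick, about 0.35 kg, hinged along y at its lower edge (x -8, z 68). 0: shut, leaning back 25 degrees; 0.44: upright; 2.007 rad: level, pointing to -x. Short of upright it falls shut again, past it sinks by itself on a soft damper (0.4 N m s/rad, some 4 to 6 s to level). It rests on the supports if both are out (2.02), else it drops to 2.22.
- flap_edge (a point): Middle of the flap's free edge (140 from the hinge, mid-thickness). Shut: at (51, 0, 195), with about 85 mm of free space behind it (x 57 to 145, down to z 117), so that a fingertip can go down behind the edge and draw it forward past upright.
- pen_drawer (a joint): Pen drawer in the middle of the base, front 200 wide, 47 high, between the supports, with an equal knob (head centre at (-42, 0, 40)). Value 0 to 0.08 m out; it is to stay shut.

How it is judged:
By the outcome, as a careful person would: the job done as asked, in the order asked, and still so for the second after the job is handed in, with the robot touching nothing.
It also fails if it takes over 58 s, if anything falls off the work surface, if the arm or the gripper's body presses on something with over 40 N, if the wrist force passes 120 N, or if a joint passes its speed limit or range.

ROBOT

A 6-joint arm with a two-finger parallel gripper is mounted at the origin on a cart in front of the work surface, level with it; the furniture and walls round the work are solid. World frame = base frame: x ahead of the robot, y to its left, z up, the work surface at z = 0. Lengths are in m, angles in degrees, forces in N, time in s.
With the tool pointing down it reaches from about 0.25 to 0.725 m from the base axis. Payload 9.7 kg.
Tool frame: the origin (TCP) lies midway between the tips of the shut fingers; the grasp point (between the pads) lies 19 mm behind it; z points along the fingers, x is the direction in which the jaws open and shut, and the axes are right-handed (so a half turn about z gives the same grasp; the last joint's range is limited). The gripper opens to 85 mm and grips with 20 to 120 N. Pads are 22 mm wide; open, the fingers measure 114 mm over their backs; the gripper's body (76 mm by 85 mm) begins 54 mm behind the grasp point. The pads swing forward as they close: fully open they stand 13 mm farther back than shut.
Start: joints at [-64.572, 4.979, 10.078, 95.1, 0, 90], TCP at [0.236, -0.497, 0.231] pointing down, gripper open.
Joint ranges: [-179.16, 179.16], [-48.56, 103.87], [-65.8, 70.77], [-126.05, 130.52], [-82.76, 87.17], [-180, 180]. Speed limits (degrees/s): [127.2, 127.2, 147.25, 180, 180, 180].

INTERFACE

Orientations are given as [roll, pitch, yaw] about the fixed x, y, z axes, in that order (R = Rz(yaw) Ry(pitch) Rx(roll)).
In Python, from workcell import sensors, camera, get_calibration, bot, recognise, place_of gives the robot as it stands. The module is installed in compiled form; this text tells all that it offers.
- The arm moves only by the tool send_rows, never from a script. Its argument "plan" is a list of rows, each a list of 3 entries, a list of its own where there are three numbers: the shift along the tool's x, y, z normalised to -1 to 1, where 1 is 0.3 m, then the turn, a rotation vector about the tool's x, y, z normalised to -1 to 1, where 1 is pi rad, then the closure, from -1 (fully open) to 1 (shut). In form: [[[x, y, z], [rx, ry, rz], claw], ...]. A call has 1 to 10 rows; each row is the pose to reach, as a shift and turn from the pose commanded when the call began, along the tool's axes at that moment, turning the shorter way round; what a row does not reach only later rows make up. A row lasts 1/10 s, in which the tool goes at most 50 mm and 8.59 degrees, less where a joint would pass 70% of its speed; a pose out of reach is approached as far as the arm can. A call with a number of a shift or a turn outside -1 to 1 is refused whole. A call with a gripper value outside its range is refused whole. The fingers move at their own pace and stop on an object; "force" is the grip in N (left out, the last holds). Time passes only in rows, so rows that repeat a pose let the fingers close. It gives the time, the measured TCP pose, the force and the opening at its end, in the units of the state.
- sensors.get_obs(): the state, without advancing time (a new reading comes with each control period).
- camera(name): name is "scene" or "top" or "wrist"; returns the picture (480x640x3 uint8, blue, green, red); there is no depth.
- get_calibration(name): a dict with "fx", "fy", "cx", "cy" (pixels), "R" (3x3) and "t" (3): a world point X has camera coordinates R X + t. Camera axes: x right, y down, z forward; pixel columns grow to the right and rows downward; lengths in m; the calibration is good to about 2 mm. A picture is of the moment at which its call begins: read the wrist's pose just before it. get_calibration takes no time and is no camera call; for the wrist camera it gives the pose at the moment of the call.
- bot.job_done(): hands the job in, once; it reports no verdict.
Trained networks look in the newest picture that a camera, given by its name, has taken for a name from the list of things; names that differ only in an ending like _2 or _b are one class to them, and where a whole thing is asked for, a point or a joint stands for the part that bears it (a point fixed in the world has none). Each returns a list of dicts, best first, with "p" (0 to 1); they miss things now and then, are a little off and sometimes report something else, mostly with a low value. They report only what shows in the picture. A call takes as long as a camera call.
- recognise(label, camera): "point" ([column, row] in pixels, amid what is visible of it).
- place_of(label, camera): "point" ([column, row] in pixels: a listed point, or the origin of a listed thing).
The state is a dict: "time": time; "q": joint angles; "qd": joint speeds; "joint_efforts": joint torques, N m; "ee_pos": TCP position; "tcp_rot": TCP orientation; "wrist_force": force on the tool from outside, world axes, zero at the start; "torque": the same for the moment, N m; "opening": finger opening in m.
Only numpy, scipy, OpenCV 4.12 (cv2) and the standard library are available. Lean on these libraries where they do the work, as an engineer would, in place of code of your own. Each camera call takes 0.05 s, during which the arm holds its last target. There are 200 camera calls.

## Working session

There is one attempt and no reset: what is moved stays moved. The work goes in short steps, Python scripts to look and compute and a tool call to move; the robot and the scene stay as the last step left them, time stands still between calls to the robot, and variables do not carry over. Pictures are saved under pics/ and viewed, on a budget of 10 in all, crops included, one or two more only if the job needs it, and the job is handed in when it is done.

Besides the shell and the picture viewer there is one more tool, called as name([rows], argument=value, ...), one row to a line, values as JSON. send_rows: Moves the arm, as the interface text tells. Scaled input: -1 to 1 covers 0.3 m each way for a shift and pi rad each way for a turn. Its arguments: {"type":"object","properties":{"plan":{"type":"array"},"force":{"type":"number"}},"required":["plan"]}

```bash
mkdir -p pics
cat > h.py <<'E'
import numpy as np, cv2
from workcell import sensors, camera, get_calibration, bot, recognise, place_of
E
python3 - <<'E'
from h import *
for c in ("scene","top"):
    im=camera(c); cv2.imwrite(f"pics/{c}1.png",im)
    k=get_calibration(c); print(c,{a:np.round(v,4).tolist() for a,v in k.items()})
    for l in ("bureau","support_left","support_right","flap_edge","pen_drawer","flap"):
        print(l,[(np.round(d["point"]).tolist(),round(d["p"],2)) for d in place_of(l,c)][:3])
o=sensors.get_obs();print({a:np.round(v,3).tolist() for a,v in o.items()})
E
```

```text
scene {'fx': 437.4796, 'fy': 437.4796, 'cx': 321.5593, 'cy': 241.5318, 'R': [[-0.7832, -0.6216, 0.0131], [-0.2597, 0.308, -0.9153], [0.5649, -0.7202, -0.4026]], 't': [0.4731, 0.2968, 0.531]}
bureau [([364.0, 291.0], 0.73)]Traceback (most recent call last):
  File "<stdin>", line 6, in <module>
ValueError: it knows: bureau, flap_edge
```

Run:
```python
from h import *
for c in ("scene","top"):
    im=camera(c); cv2.imwrite(f"pics/{c}1.png",im)
    k=get_calibration(c); print(c,{a:np.round(v,4).tolist() for a,v in k.items()})
    for l,f in (("bureau",place_of),("flap_edge",place_of)):
        print(l,[(np.round(d["point"],1).tolist(),round(d["p"],2)) for d in f(l,c)][:3])
o=sensors.get_obs();print({a:np.round(v,3).tolist() for a,v in o.items()})
a=cv2.imread("pics/scene1.png");b=cv2.imread("pics/top1.png")
```

```text
scene {'fx': 437.4796, 'fy': 437.4796, 'cx': 321.5593, 'cy': 241.5318, 'R': [[-0.7832, -0.6216, 0.0131], [-0.2597, 0.308, -0.9153], [0.5649, -0.7202, -0.4026]], 't': [0.4731, 0.2968, 0.531]}
bureau [([363.8, 290.3], 0.97)]
flap_edge [([354.7, 196.0], 0.76)]
top {'fx': 454.2, 'fy': 454.2, 'cx': 323.3238, 'cy': 240.7618, 'R': [[0.0123, -0.9997, -0.0213], [-0.9873, -0.0088, -0.1587], [0.1585, 0.023, -0.9871]], 't': [-0.0224, 0.6434, 0.8671]}
bureau [([376.7, 273.7], 0.62)]
flap_edge [([395.4, 240.5], 0.77)]
{'time': 0.4, 'q': [-64.572, 4.983, 10.072, 95.099, 0.0, 90.001], 'qd': [0.083, -0.03, 0.175, -0.049, -0.027, -0.019], 'joint_efforts': [-0.001, -51.95, 46.438, 0.003, -0.0, -0.0], 'ee_pos': [0.236, -0.497, 0.231], 'tcp_rot': [-180.0, 0.01, -64.573], 'wrist_force': [0.234, 0.118, -0.426], 'torque': [0.016, -0.028, 0.022], 'opening': 0.086}
```

View pics/scene1.png

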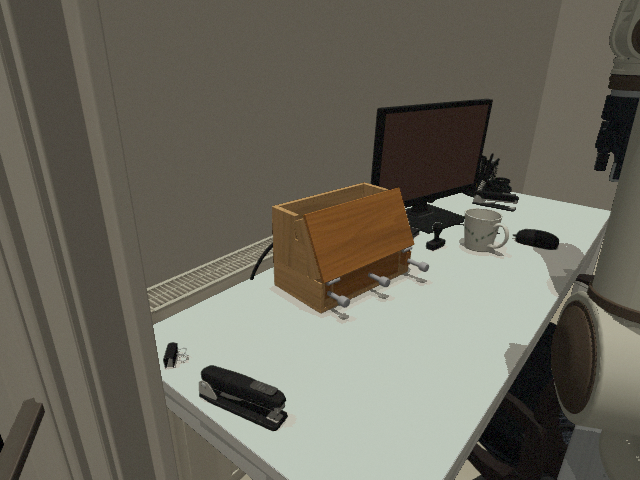

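View pics/top1.png

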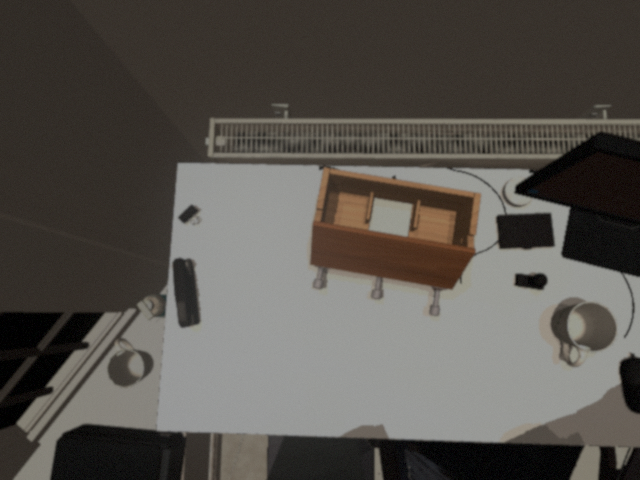

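The scene picture shows the bureau with its three knobs at about (341,300), (380,280) and (420,266). In the top picture it is rotated slightly, with knobs at about (319,283), (377,294) and (434,309). I'll zoom in on both to fit the pose.

Run:
```python
from h import *
a=cv2.imread("pics/scene1.png")[175:325,260:440];b=cv2.imread("pics/top1.png")[160:325,300:490]
f=lambda i:cv2.resize(i,None,fx=4,fy=4,interpolation=cv2.INTER_CUBIC)
cv2.imwrite("pics/sz.png",f(a));cv2.imwrite("pics/tz.png",cv2.convertScaleAbs(cv2.resize(b,None,fx=3.5,fy=3.5,interpolation=cv2.INTER_CUBIC),alpha=1.3))
```

```text
(no output)
```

View pics/sz.png

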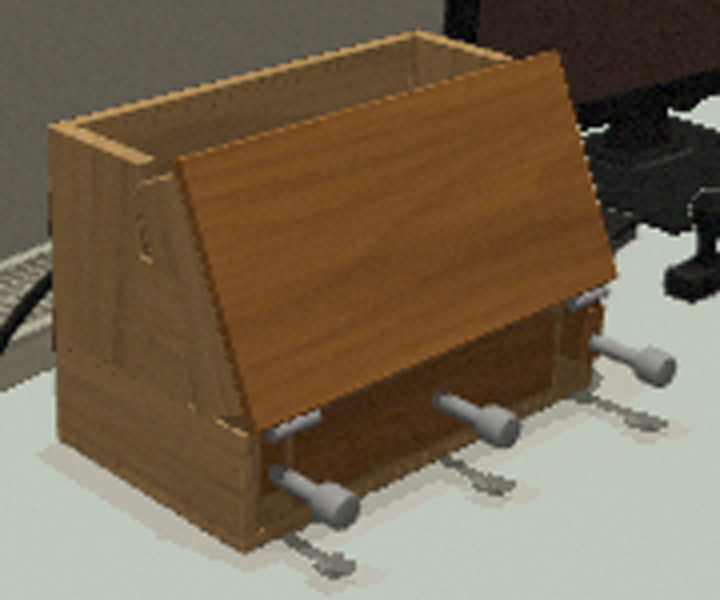

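View pics/tz.png

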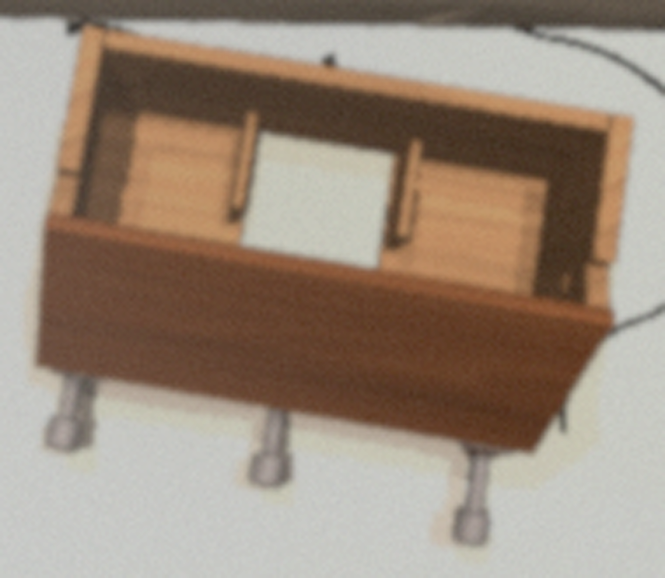

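```bash
cat > fit.py <<'E'
from h import *
from scipy.optimize import least_squares
P={'bl':(155,140,185),'br':(155,-140,185),'tl':(46.5,140,197.1),'tr':(46.5,-140,197.1),'fl':(-12.5,140,70.1),'fr':(-12.5,-140,70.1),'c0':(0,140,0),'c1':(155,140,0),'m':(-42,0,40),'l':(-42,119,40),'r':(-42,-119,40)}
S=dict(c0=(247,551),c1=(60,440),bl=(50,127),br=(417,33),tl=(178,160),tr=(557,55),fl=(260,430),fr=(612,275),l=(335,503),m=(490,424),r=(650,363))
T=dict(bl=(85,28),br=(633,118),tl=(50,228),tr=(610,320),fl=(38,362),fr=(533,450),l=(68,430),m=(270,465),r=(471,523))
O=[('scene',n,np.array(v)/4+(260,175)) for n,v in S.items()]+[('top',n,np.array(v)/3.5+(300,160)) for n,v in T.items()]
K={c:get_calibration(c) for c in('scene','top')}
def res(p):
    c,s=np.cos(p[2]),np.sin(p[2]);out=[]
    for cam,n,uv in O:
        q=np.array(P[n])/1e3
        q[0]-={'l':p[3],'r':p[4]}.get(n,0)
        X=np.array([p[0]+c*q[0]-s*q[1],p[1]+s*q[0]+c*q[1],q[2]]);k=K[cam];Y=k['R']@X+k['t']
        out.append([k['fx']*Y[0]/Y[2]+k['cx']-uv[0],k['fy']*Y[1]/Y[2]+k['cy']-uv[1]])
    return np.ravel(out)
f=least_squares(res,[.55,-.1,-.15,0,0],loss='soft_l1')
print(np.round(f.x,4),np.degrees(f.x[2]))
for o,r in zip(O,res(f.x).reshape(-1,2)):print(o[0],o[1],r.round(1))
E
python3 fit.py
```

```text
[ 0.5797 -0.1315 -0.1596 -0.0012  0.0108] -9.142668430630488
scene c0 [-1.5  0.8]
scene c1 [-1.7 -0.5]
scene bl [-2.1 -1.4]
scene br [-1.  -2.1]
scene tl [ 0.3 -1.3]
scene tr [-0.4 -2.6]
scene fl [0.1 2.4]
scene fr [1.6 1.5]
scene l [-0.7 -0.1]
scene m [ 1.5 -0. ]
scene r [-0.1 -0. ]
top bl [-0.4 -1.4]
top br [ 1.5 -1.7]
top tl [-1.5 -0.5]
top tr [2.8 0.5]
top fl [-0.4  2.8]
top fr [0.6 2. ]
top l [-0.5  0.5]
top m [0.2 1.2]
top r [1.3 0.2]
```

```bash
cat >> h.py <<'E'
from scipy.spatial.transform import Rotation as Ro
B=np.array([.580,-.1315,0]); YAW=-9.14
def row(pt,tilt=25,grasp=True,back=0.,flip=False,p0=None,r0=None):
    """pt in bureau mm; returns normalised shift/turn from p0,r0 (default measured)"""
    o=sensors.get_obs(); p0=np.array(o['ee_pos'] if p0 is None else p0)
    R0=Ro.from_euler('xyz',o['tcp_rot'] if r0 is None else r0,degrees=True)
    Rb=Ro.from_euler('z',YAW,degrees=True)
    s,c=np.sin(np.radians(tilt)),np.cos(np.radians(tilt))
    z=np.array([s,0,-c]); x=np.array([0,1. if flip else -1.,0]); y=np.cross(z,x)
    R1=Rb*Ro.from_matrix(np.c_[x,y,z])
    p=B+Rb.apply(np.array(pt)/1e3+z*((.019 if grasp else 0)-back))
    print('tcp',p.round(4),R1.as_euler('xyz',degrees=True).round(1),'row',(R0.inv().apply(p-p0)/.3).round(3).tolist(),((R0.inv()*R1).as_rotvec()/np.pi).round(3).tolist())
    return p,R1.as_euler('xyz',degrees=True)
def bur():
    o=sensors.get_obs();Rb=Ro.from_euler('z',YAW,degrees=True)
    R=Ro.from_euler('xyz',o['tcp_rot'],degrees=True).as_matrix()
    print('t',o['time'],'tcp bureau',(Rb.inv().apply(np.array(o['ee_pos'])-B)*1e3).round(1),'grasp',(Rb.inv().apply(np.array(o['ee_pos'])-R[:,2]*.019-B)*1e3).round(1),'q',np.round(o['q'],1),'F',np.round(o['wrist_force'],1),'op',o['opening'])
E
python3 -c "
from h import *
row((-54,-119,40),back=.1); row((-54,-119,40),back=.1,flip=True)"
```

```text
tcp [ 0.474  -0.235   0.1134] [-155.     0.   -99.1] row [-0.447, -1.091, 0.393] [0.135, 0.042, 0.189]
tcp [ 0.474  -0.235   0.1134] [155.    0.   80.9] row [-0.447, -1.091, 0.393] [-0.055, 0.176, -0.792]
```

send_rows([
  [[-0.2,-0.5,0.1],[0.068,0.021,0.094],-1],
  [[-0.4,-0.9,0.15],[0.135,0.042,0.189],-1],
  [[-0.4,-0.9,0.15],[0.135,0.042,0.189],-1],
  [[-0.4,-0.9,0.15],[0.135,0.042,0.189],-1],
  [[-0.4,-0.9,0.15],[0.135,0.042,0.189],-1],
  [[-0.4,-0.9,0.15],[0.135,0.042,0.189],-1],
  [[-0.4,-0.9,0.15],[0.135,0.042,0.189],-1],
  [[-0.4,-0.9,0.15],[0.135,0.042,0.189],-1],
])

```text
time: 1.2
ee_pos: [0.429, -0.271, 0.1865]
tcp_rot: [-154.9, -0.0, -99.0]
wrist_force: [-1.1, -0.3, -0.2]
opening: 0.0855
```

```bash
python3 -c "
from h import *
bur(); row((-54,-119,40),back=.08); row((-54,-119,40))"
```

```text
t 1.2 tcp bureau [-126.9 -161.7  186.5] grasp [-135.  -161.7  203.7] q [-39.1 -24.4 -24.5  67.9  12.3 152.2] F [-1.1 -0.3 -0.2] op 0.08547601653544774
tcp [ 0.4823 -0.2363  0.0953] [-155.     0.   -99.1] row [-0.142, -0.014, 0.342] [-0.0, 0.0, 0.001]
tcp [ 0.5157 -0.2417  0.0228] [-155.     0.   -99.1] row [-0.142, -0.013, 0.609] [-0.0, 0.0, 0.001]
```

send_rows([
  [[-0.142,-0.014,0.2],[0,0,0],-1],
  [[-0.142,-0.014,0.34],[0,0,0],-1],
  [[-0.142,-0.014,0.42],[0,0,0],-1],
  [[-0.142,-0.014,0.42],[0,0,0],-1],
  [[-0.142,-0.014,0.42],[0,0,0],-1],
])

```text
time: 1.7
ee_pos: [0.4911, -0.2405, 0.0742]
tcp_rot: [-155.0, 0.0, -99.2]
wrist_force: [-0.5, 0.4, 1.0]
opening: 0.0854
```

```bash
python3 -c "
from h import *
bur();im=camera('wrist');k=get_calibration('wrist')
Rb=Ro.from_euler('z',YAW,degrees=True)
for p in [(-53,-119,40),(-44,-119,40),(-62,-119,40)]:
    Y=k['R']@(B+Rb.apply(np.array(p)/1e3))+k['t'];u=(k['fx']*Y[0]/Y[2]+k['cx'],k['fy']*Y[1]/Y[2]+k['cy']);print(p,np.round(u),Y[2])
    cv2.circle(im,(int(u[0]),int(u[1])),4,(0,0,255),1)
cv2.imwrite('pics/w1.png',im)
row((-54,-119,40))"
```

```text
t 1.7 tcp bureau [ -70.5 -121.7   74.2] grasp [ -78.5 -121.7   91.4] q [-30.7 -18.9 -33.1  52.3   8.9 160.4] F [-0.5  0.4  1. ] op 0.08536418036379421
(-53, -119, 40) [313. 270.] 0.19434497042224078
(-44, -119, 40) [313. 254.] 0.1957954340740362
(-62, -119, 40) [313. 287.] 0.19289450677044534
tcp [ 0.5157 -0.2417  0.0228] [-155.     0.   -99.1] row [-0.01, 0.003, 0.193] [-0.001, -0.0, -0.0]
```

View pics/w1.png

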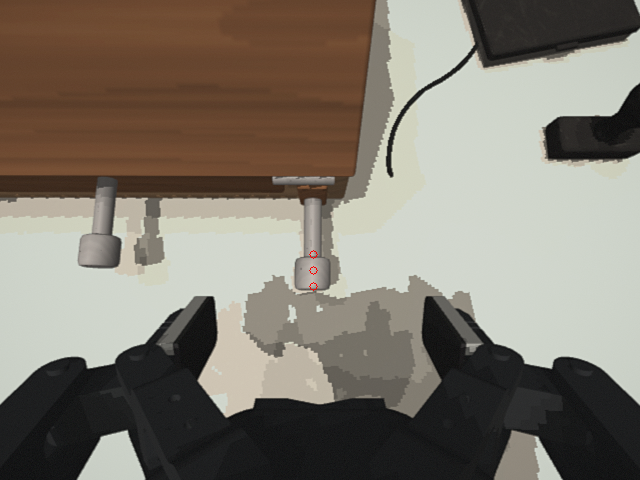

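The picture shows the right knob head at (312,272), and the predicted points fall right on it. I'll go down and grip.

send_rows([
  [[-0.01,0.003,0.1],[0,0,0],-1],
  [[-0.01,0.003,0.193],[0,0,0],-1],
  [[-0.01,0.003,0.193],[0,0,0],-1],
  [[-0.01,0.003,0.193],[0,0,0],1],
  [[-0.01,0.003,0.193],[0,0,0],1],
  [[-0.01,0.003,0.193],[0,0,0],1],
  [[-0.01,0.003,0.193],[0,0,0],1],
  [[-0.01,0.003,0.193],[0,0,0],1],
], force=40)

```text
time: 2.55
ee_pos: [0.516, -0.2405, 0.0223]
tcp_rot: [-154.8, -0.0, -99.2]
wrist_force: [-1.9, 1.0, 2.8]
opening: 0.0183
```

```bash
python3 -c "
from h import *
bur(); row((-54-73,-119,40))"
```

```text
t 2.55 tcp bureau [ -45.9 -117.8   22.3] grasp [ -53.9 -117.8   39.5] q [-29.2 -13.9 -35.3  44.8   8.3 161.8] F [-1.9  1.   2.8] op 0.018333998313235428
tcp [ 0.4436 -0.2301  0.0228] [-155.     0.   -99.1] row [0.004, 0.22, -0.105] [-0.001, -0.0, -0.0]
```

send_rows([
  [[0.003,0.03,-0.014],[0,0,0],1],
  [[0.003,0.06,-0.028],[0,0,0],1],
  [[0.003,0.09,-0.042],[0,0,0],1],
  [[0.003,0.12,-0.056],[0,0,0],1],
  [[0.003,0.15,-0.07],[0,0,0],1],
  [[0.003,0.18,-0.084],[0,0,0],1],
  [[0.003,0.2,-0.093],[0,0,0],1],
  [[0.003,0.207,-0.0966],[0,0,0],1],
  [[0.003,0.207,-0.0966],[0,0,0],1],
])

```text
time: 3.45
ee_pos: [0.4488, -0.2294, 0.0222]
tcp_rot: [-154.7, 0.1, -99.0]
wrist_force: [5.1, 6.1, 2.5]
opening: 0.0185
```

```bash
python3 -c "
from h import *
bur()"
```

```text
t 3.45 tcp bureau [-114.  -117.5   22.2] grasp [-122.1 -117.6   39.4] q [-32.7 -23.9 -42.5  48.    9.9 158.4] F [5.1 6.1 2.5] op 0.018467055450980558
```

send_rows([
  [[0,0.006,-0.0028],[0,0,0],1],
  [[0,0.012,-0.0056],[0,0,0],1],
  [[0,0.018,-0.0084],[0,0,0],1],
  [[0,0.018,-0.0084],[0,0,0],1],
])

```text
time: 3.85
ee_pos: [0.4462, -0.2291, 0.0237]
tcp_rot: [-154.3, 0.1, -98.9]
wrist_force: [37.0, 0.9, -14.2]
opening: 0.0185
```

```bash
python3 -c "
from h import *
bur()"
```

```text
t 3.85 tcp bureau [-116.6 -117.6   23.7] grasp [-124.9 -117.6   40.8] q [-33.  -24.7 -43.   48.   10.2 158.1] F [ 37.    0.9 -14.2] op 0.018478089604137306
```

send_rows([
  [[0,0,0],[0,0,0],-1],
  [[0,0,0],[0,0,0],-1],
  [[0,0,0],[0,0,0],-1],
  [[0,0,0],[0,0,0],-1],
  [[0,0,-0.15],[0,0,0],-1],
  [[0,0,-0.3],[0,0,0],-1],
  [[0,0,-0.5],[0,0,0],-1],
  [[0,0,-0.5],[0,0,0],-1],
])

```text
time: 4.65
ee_pos: [0.3792, -0.2201, 0.163]
tcp_rot: [-154.6, -0.2, -99.2]
wrist_force: [0.2, -0.6, 0.2]
opening: 0.0853
```

```bash
python3 -c "
from h import *
bur(); row((-42,119,40),back=.12,flip=True);  row((-42,119,40),flip=True)"
```

```text
t 4.65 tcp bureau [-184.2 -119.4  163. ] grasp [-192.4 -119.3  180.1] q [-37.7 -36.  -34.1  69.1  11.7 153.8] F [ 0.2 -0.6  0.2] op 0.08528317190909238
tcp [ 0.5153 -0.0006  0.1315] [155.    0.   80.9] row [-0.795, -0.255, 0.234] [0.002, -0.004, -1.0]
tcp [ 0.5654 -0.0086  0.0228] [155.    0.   80.9] row [-0.797, -0.252, 0.634] [0.002, -0.004, -1.0]
```

send_rows([
  [[-0.15,0,0],[0,0,-0.045],-1],
  [[-0.3,0,0],[0,0,-0.09],-1],
  [[-0.4,0,0],[0,0,-0.135],-1],
  [[-0.5,0,0],[0,0,-0.18],-1],
  [[-0.6,0,0],[0,0,-0.225],-1],
  [[-0.7,0,0],[0,0,-0.27],-1],
  [[-0.75,0,0],[0,0,-0.315],-1],
  [[-0.75,0,0],[0,0,-0.36],-1],
  [[-0.75,0,0],[0,0,-0.405],-1],
  [[-0.75,0,0],[0,0,-0.45],-1],
])

```text
time: 5.65
ee_pos: [0.4148, 0.0032, 0.1565]
tcp_rot: [-176.0, -24.7, -18.7]
wrist_force: [-0.0, -0.4, 0.4]
opening: 0.0856
```

```bash
python3 -c "
from h import *
bur(); row((-42,119,40),back=.12,flip=True);  row((-42,119,40),flip=True)"
```

```text
t 5.65 tcp bureau [-184.5  106.7  156.5] grasp [-192.5  106.7  173.7] q [  4.3 -41.5 -37.6  69.5  -5.7 110.9] F [-0.  -0.4  0.4] op 0.08560015866351514
tcp [ 0.5153 -0.0006  0.1315] [155.    0.   80.9] row [0.257, -0.08, 0.216] [0.0, -0.0, -0.548]
tcp [ 0.5654 -0.0086  0.0228] [155.    0.   80.9] row [0.257, -0.08, 0.616] [0.0, -0.0, -0.548]
```

send_rows([
  [[0.03,-0.01,0.02],[0,0,-0.046],-1],
  [[0.06,-0.02,0.05],[0,0,-0.093],-1],
  [[0.1,-0.03,0.08],[0,0,-0.14],-1],
  [[0.14,-0.04,0.1],[0,0,-0.187],-1],
  [[0.18,-0.05,0.14],[0,0,-0.234],-1],
  [[0.2,-0.06,0.18],[0,0,-0.28],-1],
  [[0.23,-0.07,0.2],[0,0,-0.327],-1],
  [[0.257,-0.08,0.216],[0,0,-0.374],-1],
  [[0.257,-0.08,0.216],[0,0,-0.42],-1],
  [[0.257,-0.08,0.216],[0,0,-0.467],-1],
])

```text
time: 6.65
ee_pos: [0.5153, -0.0016, 0.1313]
tcp_rot: [155.7, -6.1, 67.6]
wrist_force: [-0.6, -0.4, -0.1]
opening: 0.0859
```

send_rows([
  [[0,0,0],[0,0,-0.045],-1],
  [[0,0,0.1],[0,0,-0.081],-1],
  [[0,0,0.2],[0,0,-0.081],-1],
  [[0,0,0.25],[0,0,-0.081],-1],
  [[0,0,0.25],[0,0,-0.081],-1],
])

```text
time: 7.15
ee_pos: [0.5454, -0.0067, 0.0609]
tcp_rot: [155.2, -0.1, 80.5]
wrist_force: [-0.9, 1.0, 0.3]
opening: 0.0854
```

```bash
python3 -c "
from h import *
bur();im=camera('wrist');k=get_calibration('wrist')
Rb=Ro.from_euler('z',YAW,degrees=True)
for p in [(-51,119,40),(-42,119,40),(-33,119,40)]:
    Y=k['R']@(B+Rb.apply(np.array(p)/1e3))+k['t'];u=(k['fx']*Y[0]/Y[2]+k['cx'],k['fy']*Y[1]/Y[2]+k['cy']);print(p,np.round(u),Y[2])
    cv2.circle(im,(int(u[0]),int(u[1])),4,(0,0,255),1)
cv2.imwrite('pics/w2.png',im)
row((-43,119,40),flip=True)"
```

```text
t 7.15 tcp bureau [-53.9 117.7  60.9] grasp [-61.9 117.7  78.2] q [  1.7 -19.7 -35.2  50.   -4.6  10.2] F [-0.9  1.   0.3] op 0.08544846329155521
(-51, 119, 40) [322. 269.] 0.17521432207891863
(-42, 119, 40) [322. 281.] 0.18109250926051068
(-33, 119, 40) [322. 292.] 0.18697069644210268
tcp [ 0.5644 -0.0085  0.0228] [155.    0.   80.9] row [0.004, -0.0, 0.147] [-0.001, 0.0, -0.002]
```

View pics/w2.png

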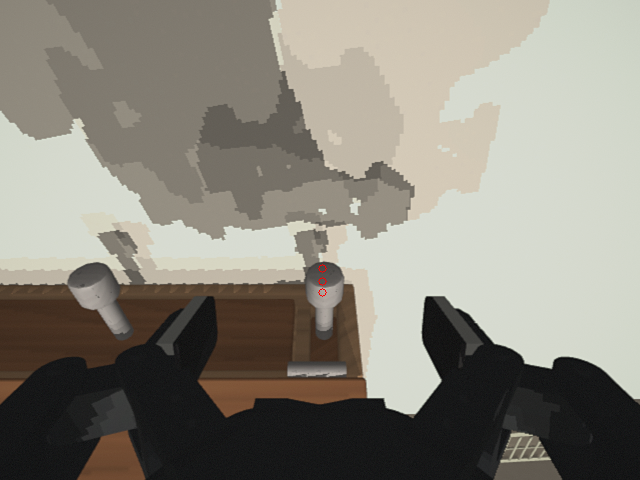

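The left knob head is at (323,284), matching the prediction. I'll grip it.

send_rows([
  [[0.002,0,0.08],[0,0,0],-1],
  [[0.002,0,0.147],[0,0,0],-1],
  [[0.002,0,0.147],[0,0,0],-1],
  [[0.002,0,0.147],[0,0,0],1],
  [[0.002,0,0.147],[0,0,0],1],
  [[0.002,0,0.147],[0,0,0],1],
  [[0.002,0,0.147],[0,0,0],1],
  [[0.002,0,0.147],[0,0,0],1],
], force=40)

```text
time: 8.0
ee_pos: [0.5657, -0.0075, 0.0252]
tcp_rot: [154.9, -0.3, 80.6]
wrist_force: [-3.2, 4.6, 3.9]
opening: 0.0188
```

```bash
python3 -c "
from h import *
bur(); row((-43-80,119,40),flip=True)"
```

```text
t 8.0 tcp bureau [-33.8 120.2  25.2] grasp [-41.8 120.1  42.4] q [  1.4 -15.5 -36.3  44.4  -4.2   9.9] F [-3.2  4.6  3.9] op 0.018764362609367147
tcp [0.4854 0.0043 0.0228] [155.    0.   80.9] row [-0.005, -0.249, -0.108] [0.001, -0.001, -0.002]
```

send_rows([
  [[0,-0.03,-0.014],[0,0,0],1],
  [[0,-0.06,-0.028],[0,0,0],1],
  [[0,-0.09,-0.042],[0,0,0],1],
  [[0,-0.12,-0.056],[0,0,0],1],
  [[0,-0.15,-0.07],[0,0,0],1],
  [[0,-0.18,-0.084],[0,0,0],1],
  [[0,-0.21,-0.098],[0,0,0],1],
  [[0,-0.23,-0.107],[0,0,0],1],
  [[0,-0.242,-0.113],[0,0,0],1],
  [[0,-0.242,-0.113],[0,0,0],1],
])

```text
time: 9.0
ee_pos: [0.4868, 0.0055, 0.0253]
tcp_rot: [154.8, -0.3, 80.6]
wrist_force: [-0.5, 6.2, 4.1]
opening: 0.0189
```

```bash
python3 -c "
from h import *
bur()"
```

```text
t 9.0 tcp bureau [-113.8  120.5   25.3] grasp [-121.9  120.4   42.5] q [  3.7 -28.4 -45.2  48.5  -5.3  12. ] F [-0.5  6.2  4.1] op 0.01886526725528473
```

send_rows([
  [[0,-0.006,-0.0028],[0,0,0],1],
  [[0,-0.012,-0.0056],[0,0,0],1],
  [[0,-0.018,-0.0084],[0,0,0],1],
  [[0,-0.018,-0.0084],[0,0,0],1],
])

```text
time: 9.4
ee_pos: [0.4839, 0.006, 0.0268]
tcp_rot: [154.5, -0.3, 80.6]
wrist_force: [27.3, 2.2, -11.4]
opening: 0.0183
```

```bash
python3 -c "
from h import *
bur()"
```

```text
t 9.4 tcp bureau [-116.7  120.5   26.8] grasp [-124.9  120.4   43.9] q [  3.9 -29.3 -45.7  48.6  -5.4  12.2] F [ 27.3   2.2 -11.4] op 0.018335193416045493
```

send_rows([
  [[0,0,0],[0,0,0],-1],
  [[0,0,0],[0,0,0],-1],
  [[0,0,0],[0,0,0],-1],
  [[0,0,0],[0,0,0],-1],
  [[0,0,-0.15],[0,0,0],-1],
  [[0,0,-0.3],[0,0,0],-1],
  [[0,0,-0.5],[0,0,0],1],
  [[0,0,-0.7],[0,0,0],1],
  [[0,0,-0.8],[0,0,0],1],
  [[0,0,-0.8],[0,0,0],1],
])

```text
time: 10.4
ee_pos: [0.38, 0.0219, 0.2488]
tcp_rot: [154.4, -0.3, 80.6]
wrist_force: [1.7, 0.9, -0.0]
opening: 0.0284
```

```bash
python3 -c "
from h import *
bur(); row((95,0,270),tilt=0,grasp=False,flip=True)
im=camera('top')[160:360,280:500];cv2.imwrite('pics/t2.png',cv2.resize(im,None,fx=3,fy=3))"
```

```text
t 10.4 tcp bureau [-221.8  119.7  248.8] grasp [-230.   119.6  266. ] q [  8.9 -43.5 -28.1  80.8  -7.5  16.8] F [ 1.7  0.9 -0. ] op 0.028440875907796682
tcp [ 0.6738 -0.1466  0.27  ] [180.    0.   80.9] row [-0.393, 0.986, 0.392] [0.142, -0.001, -0.002]
```

View pics/t2.png

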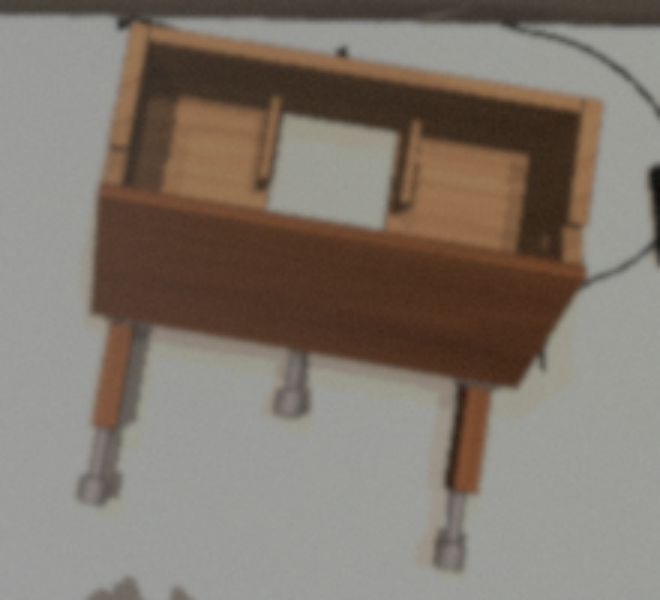

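Both supports are out, with bar ends at about (105,425) and (465,490) in the crop. The drawer knob is unmoved. Next I'll go behind the flap edge.

send_rows([
  [[-0.39,0.98,0.39],[0.142,0,0],1],
  [[-0.39,0.98,0.39],[0.142,0,0],1],
  [[-0.39,0.98,0.39],[0.142,0,0],1],
  [[-0.39,0.98,0.39],[0.142,0,0],1],
  [[-0.39,0.98,0.39],[0.142,0,0],1],
  [[-0.39,0.98,0.39],[0.142,0,0],1],
  [[-0.39,0.98,0.39],[0.142,0,0],1],
  [[-0.39,0.98,0.39],[0.142,0,0],1],
  [[-0.39,0.98,0.39],[0.142,0,0],1],
  [[-0.39,0.98,0.39],[0.142,0,0],1],
])

```text
time: 11.45
ee_pos: [0.6746, -0.1482, 0.2537]
tcp_rot: [-179.1, -0.2, 80.4]
wrist_force: [-0.8, -0.2, -0.9]
opening: -0.0
```

```bash
python3 -c "
from h import *
bur(); row((95,0,168),tilt=0,grasp=False,flip=True); row((-45,0,172),tilt=0,grasp=False,flip=True)"
```

```text
t 11.45 tcp bureau [ 96.   -1.5 253.7] grasp [ 96.3  -1.5 272.7] q [-1.240e+01  2.850e+01  4.170e+01  1.041e+02  1.000e-01 -2.900e+00] F [-0.8 -0.2 -0.9] op -4.0730050213594945e-05
tcp [ 0.6738 -0.1466  0.168 ] [180.    0.   80.9] row [0.004, 0.001, 0.286] [-0.005, -0.001, -0.002]
tcp [ 0.5356 -0.1244  0.172 ] [180.    0.   80.9] row [0.001, -0.466, 0.28] [-0.005, -0.001, -0.002]
```

send_rows([
  [[0,0,0.15],[0,0,0],1],
  [[0,0,0.286],[0,0,0],1],
  [[0,0,0.286],[0,0,0],1],
  [[0,-0.04,0.286],[0,0,0],1],
  [[0,-0.08,0.286],[0,0,0],1],
  [[0,-0.12,0.286],[0,0,0],1],
  [[0,-0.16,0.286],[0,0,0],1],
  [[0,-0.2,0.286],[0,0,0],1],
])

```text
time: 12.25
ee_pos: [0.6134, -0.1358, 0.1783]
tcp_rot: [-179.8, -0.1, 80.5]
wrist_force: [3.8, -1.6, 3.0]
opening: -0.0
```

```bash
python3 -c "
from h import *
bur()"
```

```text
t 12.25 tcp bureau [ 33.6   1.  178.3] grasp [ 33.7   1.  197.3] q [-12.5  15.4  16.1  90.9   0.1  -3.1] F [ 3.8 -1.6  3. ] op -9.040292466223165e-06
```

send_rows([
  [[0,-0.035,0],[0,0,0],1],
  [[0,-0.07,0],[0,0,0],1],
  [[0,-0.105,0],[0,0,0],1],
  [[0,-0.14,0],[0,0,0],1],
  [[0,-0.175,0],[0,0,0],1],
  [[0,-0.21,0],[0,0,0],1],
  [[0,-0.245,0],[0,0,0],1],
  [[0,-0.27,0],[0,0,0],1],
  [[0,-0.27,0],[0,0,0],1],
])

```text
time: 13.15
ee_pos: [0.5313, -0.1222, 0.1754]
tcp_rot: [-179.5, -0.2, 80.5]
wrist_force: [1.2, 0.8, 0.1]
opening: 0.0001
```

```bash
python3 -c "
from h import *
bur()
im=camera('scene')[140:340,240:460];cv2.imwrite('pics/s3.png',cv2.resize(im,None,fx=2.5,fy=2.5))"
```

```text
t 13.15 tcp bureau [-49.6   1.4 175.4] grasp [-49.4   1.4 194.4] q [-13.    4.1   2.9  89.4   0.1  -3.5] F [1.2 0.8 0.1] op 7.759183508239605e-05
```

View pics/s3.png

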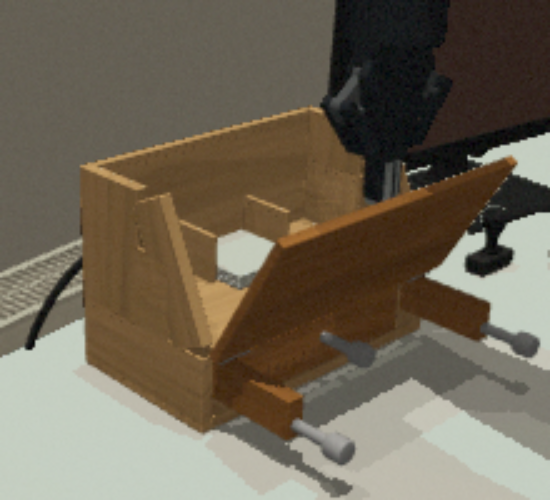

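The flap is well past upright, with its free edge running from (280,243) to (512,160) in the crop. I'll lift the tool up and back over the bureau and let the flap sink.

send_rows([
  [[0,0.05,-0.1],[0,0,0],1],
  [[0,0.1,-0.25],[0,0,0],1],
  [[0,0.1,-0.35],[0,0,0],1],
  [[0,0.1,-0.35],[0,0,0],1],
  [[0,0.1,-0.35],[0,0,0],1],
  [[0,0.1,-0.35],[0,0,0],1],
  [[0,0.1,-0.35],[0,0,0],1],
  [[0,0.1,-0.35],[0,0,0],1],
  [[0,0.1,-0.35],[0,0,0],1],
  [[0,0.1,-0.35],[0,0,0],1],
])

```text
time: 14.2
ee_pos: [0.5628, -0.1278, 0.2798]
tcp_rot: [-179.5, -0.2, 80.5]
wrist_force: [0.3, -0.3, -0.1]
opening: 0.0001
```

send_rows([
  [[0,0,0],[0,0,0],1],
  [[0,0,0],[0,0,0],1],
  [[0,0,0],[0,0,0],1],
  [[0,0,0],[0,0,0],1],
  [[0,0,0],[0,0,0],1],
  [[0,0,0],[0,0,0],1],
  [[0,0,0],[0,0,0],1],
  [[0,0,0],[0,0,0],1],
  [[0,0,0],[0,0,0],1],
  [[0,0,0],[0,0,0],1],
])

```text
time: 15.2
ee_pos: [0.5629, -0.1278, 0.2799]
tcp_rot: [-179.5, -0.2, 80.5]
wrist_force: [-0.5, 0.1, 0.5]
opening: -0.0001
```

send_rows([
  [[0,0,0],[0,0,0],1],
  [[0,0,0],[0,0,0],1],
  [[0,0,0],[0,0,0],1],
  [[0,0,0],[0,0,0],1],
  [[0,0,0],[0,0,0],1],
  [[0,0,0],[0,0,0],1],
  [[0,0,0],[0,0,0],1],
  [[0,0,0],[0,0,0],1],
  [[0,0,0],[0,0,0],1],
  [[0,0,0],[0,0,0],1],
])

```text
time: 16.2
ee_pos: [0.563, -0.1278, 0.2799]
tcp_rot: [-179.5, -0.2, 80.5]
wrist_force: [0.1, -0.2, -0.4]
opening: 0.0003
```

send_rows([
  [[0,0,0],[0,0,0],1],
  [[0,0,0],[0,0,0],1],
  [[0,0,0],[0,0,0],1],
  [[0,0,0],[0,0,0],1],
  [[0,0,0],[0,0,0],1],
  [[0,0,0],[0,0,0],1],
  [[0,0,0],[0,0,0],1],
  [[0,0,0],[0,0,0],1],
  [[0,0,0],[0,0,0],1],
  [[0,0,0],[0,0,0],1],
])

```text
time: 17.2
ee_pos: [0.563, -0.1278, 0.28]
tcp_rot: [-179.5, -0.2, 80.5]
wrist_force: [0.3, 0.1, -0.4]
opening: 0.0002
```

send_rows([
  [[0,0,0],[0,0,0],1],
  [[0,0,0],[0,0,0],1],
  [[0,0,0],[0,0,0],1],
  [[0,0,0],[0,0,0],1],
  [[0,0,0],[0,0,0],1],
  [[0,0,0],[0,0,0],1],
  [[0,0,0],[0,0,0],1],
  [[0,0,0],[0,0,0],1],
  [[0,0,0],[0,0,0],1],
  [[0,0,0],[0,0,0],1],
])

```text
time: 18.2
ee_pos: [0.563, -0.1278, 0.28]
tcp_rot: [-179.5, -0.2, 80.5]
wrist_force: [-0.6, -0.2, 1.5]
opening: -0.0001
```

```bash
python3 -c "
from h import *
bur()
im=camera('scene')[140:340,240:460];cv2.imwrite('pics/s4.png',cv2.resize(im,None,fx=2.5,fy=2.5))
k=get_calibration('scene');Rb=Ro.from_euler('z',YAW,degrees=True)
for n,p in dict(edge=(-148,0,66),bl=(-148,140,66),br=(-148,-140,66),drop=(-145,0,38)).items():
    Y=k['R']@(B+Rb.apply(np.array(p)/1e3))+k['t'];u=np.array((k['fx']*Y[0]/Y[2]+k['cx'],k['fy']*Y[1]/Y[2]+k['cy']));print(n,u.round(),((u-(240,140))*2.5).round())
print(place_of('flap_edge','scene')[:1])"
```

```text
t 18.2 tcp bureau [-17.4   0.9 280. ] grasp [-17.2   0.9 299. ] q [-1.290e+01  1.090e+01  2.210e+01  1.018e+02  1.000e-01 -3.400e+00] F [-0.6 -0.2  1.5] op -6.151500950588334e-05
edge [428. 289.] [470. 373.]
bl [379. 317.] [349. 442.]
br [467. 267.] [568. 318.]
drop [425. 301.] [463. 404.]
[{'point': [431.0, 291.6], 'p': 0.77}]
```

View pics/s4.png

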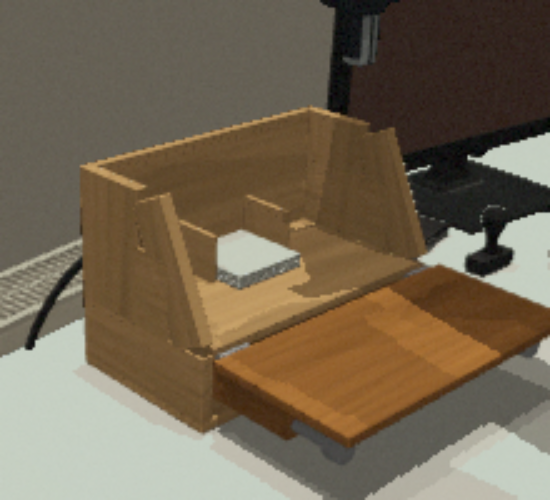

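The flap is level. Its front-left corner is at (350,443) against a predicted (349,442). I'll wait one more second for it to settle, then hand in.

send_rows([
  [[0,0,0],[0,0,0],1],
  [[0,0,0],[0,0,0],1],
  [[0,0,0],[0,0,0],1],
  [[0,0,0],[0,0,0],1],
  [[0,0,0],[0,0,0],1],
  [[0,0,0],[0,0,0],1],
  [[0,0,0],[0,0,0],1],
  [[0,0,0],[0,0,0],1],
])

```text
time: 19.1
ee_pos: [0.5629, -0.1278, 0.2799]
tcp_rot: [-179.5, -0.2, 80.5]
wrist_force: [0.9, -0.2, -0.6]
opening: -0.0002
```

```bash
python3 -c "
from h import *
camera('scene');print(place_of('flap_edge','scene')[:1]);print(bot.job_done())"
```

```text
[{'point': [429.1, 289.2], 'p': 0.87}]
the job is handed in; nothing more can be done
None
```

The bureau is open for writing, and I handed the job in at about 19 s of the 58 s allowed. I pulled the right support and then the left one out by their knobs until each hit its stop. I then drew the flap forward past upright from behind its edge with the shut fingertips, lifted clear and let it sink.

- **Supports:** the pull force jumped to 37 N (right) and 27 N (left) at the end. Both knobs then measured about 3 mm past the nominal full-out position, which fits the fingers slipping slightly on them. The top picture also showed both bars out.
- **Flap:** it rests level on the supports. In the last check the network put the flap edge at pixel (429, 289); level predicts (428, 289), and a flap dropped without supports predicts (425, 301).
- **Pen drawer:** I never touched it, and it looked shut in the last top picture, taken before I moved the flap. After that the flap hides it, so I could not check it again at the end.
- **Robot:** the arm stood clear above the bureau at hand-in, with about 1 N or less at the wrist. No checks disagreed.

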